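# Load a cell into the bench battery tester

### The arm

A 7-joint arm with a two-finger parallel gripper is mounted at the origin on a cart in front of the work surface, level with it; the furniture and walls round the work are solid. World frame = base frame: x ahead of the robot, y to its left, z up, the work surface at z = 0. Lengths are in m, angles in rad, forces in N, time in s.
With the tool pointing down it reaches from about 0.4 to 0.85 m from the base axis. Payload 4.4 kg.
Tool frame: the origin (TCP) lies where the fingers leave the gripper's body, on its centre line; the fingertips stand 97 mm ahead of it and the grasp point (between the pads) lies 78 mm ahead of it; z points along the fingers, y is the line along which they close (so a half turn about z gives the same grasp; the last joint's range is limited). The gripper opens to 94 mm and grips with 3 to 60 N. Pads are 16 mm wide; open, the fingers measure 119 mm over their backs; the gripper's body (75 mm by 177 mm) begins 78 mm behind the grasp point.
Start: joints at [1.226, 0.628, 0.038, 1.517, -0.027, 0.996, -0.02], TCP at [0.179, -0.625, 0.303] pointing down, gripper open.
Joint ranges: [-3.06, 3.06], [-0.37, 2.12], [-1.25, 1.32], [0.18, 2.47], [-1.1, 4.24], [0.23, 1.98], [-2.94, 2.94]. Speed limits (rad/s): [2.57, 2.57, 3.14, 3.14, 3.14, 3.14, 3.14].

### API

Orientations are given as a unit quaternion [w, x, y, z].
In Python, from rig import monitor, viewer, job gives the robot as it stands. The module is installed in compiled form; this text tells all that it offers.
- The arm moves only by the tool apply_moves, never from a script. Its argument "series" is one flat list of numbers, 5 for each row, row after row: the opening, from -1 (shut) to 1 (fully open), then the shift along the tool's x, y, z in units of 150 mm (1.0 is 150 mm), then the turn about the tool's z in units of 120 degrees (1.0 is 120 degrees). A call has 1 to 10 rows; each row shifts and turns the commanded pose from where the row before left it, along the tool's axes as they then stand; what a row does not reach is not made up. A row lasts 1/12 s, in which the tool goes at most 41.7 mm and 7.16 degrees, less where a joint would pass 70% of its speed; a pose out of reach is approached as far as the arm can. A call with a number of a shift or a turn outside -1 to 1 is refused whole. A call with a gripper value outside its range is refused whole. The fingers move at their own pace and stop on an object; "squeeze" is the grip in N (left out, the last holds). Time passes only in rows, so rows that do not move let the fingers close. It gives the time, the measured TCP pose, the force, the opening and the grip force at its end, in the units of the state.
- monitor.sense(): the state, without advancing time (a new reading comes with each control period).
- viewer.get_image(name): name is "scene" or "top" or "wrist"; returns the picture (420x560x3 uint8, blue, green, red); there is no depth.
- viewer.camera_params(name): a dict with "camera_matrix" (3x3 intrinsics, pixels), "world_from_camera" (4x4, takes a point from camera to world coordinates); the wrist camera has in their place "hand_eye" (4x4, takes a point from camera to tool coordinates, whose origin is the TCP and whose axes are the flange's). Camera axes: x right, y up, looking along -z (the intrinsics and any distortion apply to the point x, -y, -z); pixel columns grow to the right and rows downward; lengths in m; the calibration is good to about 2 mm. The wrist camera is an equidistant fisheye: a pixel r from the principal point sees the ray r / f radians off the axis. A picture is of the moment at which its call begins: read the wrist's pose just before it. camera_params takes no time and is no camera call.
- job.sign_off(): hands the job in; it is judged then, once.
The state is a dict: "time_s": time; "joint_pos": joint angles; "joint_velocities": joint speeds; "effort": joint torques, N m; "tcp_pos": TCP position; "orientation": TCP orientation; "ft_force": force on the tool from outside, world axes, zero at the start; "wrist_torque": the same for the moment, N m; "width": finger opening in m; "gripper_force": force on a finger pad.
Only numpy, scipy, OpenCV 4.12 (cv2) and the standard library are available. Lean on these libraries where they do the work, as an engineer would, in place of code of your own. Each camera call takes 0.05 s, during which the arm holds its last target. There are 200 camera calls.

### The job

Press the orange release on the battery tester so that its tray springs out, lay the loose red-and-white battery in the tray's yellow nest, then push the tray gently home until it clicks and stays shut. Do not force the tester, and leave the other things where they are.

Things in the scene. Friction and masses are not known exactly. Their poses are not given: they have to be found in the camera images.
- tester: light grey battery tester, 140 (x) x 100 x 70 mm high. Origin at bench level, 65 mm behind the case's front face; x = from front to rear, z up. It stands in a fixed dock plate with hidden fore-and-aft play: at a push over about 6 N on the tray the case first slides back 2 to 18 mm until it bears, so the tray's home shifts during the push. Over 25 N on tray, button or case is too hard.
- tray (a joint): tray in the tester, m: 0 latched home, 0.070 right out (tester's -x). Sprung outward, 4.5 N at home, 1 N out. From 0.017 inward its tooth rides over the latch: the push rises to about 11 N, drops, and at 0 the latch clicks in; from -0.001 a rubber bumper adds 9 N per mm. So a push of 15 to 18 N latches it; let go before the click it springs out again.
- release (a joint): release button, m: 0 up, 0.010 bottom. Sprung: 2 N at first, 6.5 N at the bottom; the latch lets the tray go at about 0.003 to 0.006 (4 to 5 N). It dips and rises again by itself as the tray clicks home.
- release_top (a point): centre of the top of the round orange release button, 24 mm across, 14 mm proud of the case's top, 84 mm above the bench when up; moves straight down when pressed
- tray_front (a point): centre of the outer face of the tray's dark front plate (92 mm wide, 5 to 50 mm above the bench, ribbed thumb patch in the middle); moves with the tray. Axes as the tester: push it along +x. With the tray home this face stands 7 mm before the case's front face.
- tray_nest (a point): centre of the nest's floor on the tray, 12 mm above the bench, 42.5 mm behind the front plate's outer face; axes as the tester. Nest 64 mm long (x), 24 mm wide; yellow end walls and corner lips 8 mm high, the middle 39 mm of the long sides open for fingers. Clear of the case only with the tray out, its rear end then level with the case's front.
- battery: loose red-and-white AA battery, 50 mm long along its y axis, 16.6 mm in diameter, about 25 g, lying on the bench. The origin lies near its skin, 7 mm off its axis (below it at the start). It goes into the nest lengthwise, along the tester's x; either way round will do.
- battery_mid (a point): middle of the battery, on its axis, about 8 mm above what it lies on; y along its length
- tea_mug: green and white mug, 101 mm high, standing on the right of the bench; to be left alone
- multimeter: orange and black multimeter, 142 x 70 x 44 mm, lying on the right of the bench, near its front edge; to be left alone
- pliers: blue-handled long-nose pliers, 154 mm long, lying on the right of the bench; to be left alone
- coffee_machine: tall black coffee machine, fixed, behind and to the right of the tester; never moves. Seen from the robot, its 0.6 m high front stands 110 mm nearer than its origin and reaches 200 mm to either side of it; a 189 mm high ledge sticks out before the front to 196 mm from the origin, from 97 mm left to 203 mm right of it. Keep hand and arm clear of it.

How it is judged:
By the outcome, as a careful person would: the job done as asked, in the order asked, and still so for the second after the job is handed in, with the robot touching nothing.
It also fails if it takes over 72 s, if anything falls off the work surface, if the arm or the gripper's body presses on something with over 40 N, if the wrist force passes 120 N, or if a joint passes its speed limit or range.

## Working session

There is one attempt and no reset: what is moved stays moved. The work goes in short steps, Python scripts to look and compute and a tool call to move; the robot and the scene stay as the last step left them, time stands still between calls to the robot, and variables do not carry over. Pictures are saved under pics/ and viewed, at most 13 in all, crops included, and the job is handed in when it is done.

Besides the shell and the picture viewer there is one more tool, called after "Request:" in YAML: its name, and indented under it one key for each argument. apply_moves: Moves the arm, as the interface text tells. Its arguments: {"type":"object","properties":{"series":{"type":"array","items":{"type":"number"}},"squeeze":{"type":"number"}},"required":["series"]}

```bash
mkdir -p pics; cat > h.py <<'E'
import numpy as np, cv2
from rig import monitor, viewer, job
from scipy.spatial.transform import Rotation as R
def rot(s):
    q=s["orientation"]; return R.from_quat([q[1],q[2],q[3],q[0]]).as_matrix()
def ray(name,uv,s=None):
    p=viewer.camera_params(name); K=np.array(p["camera_matrix"])
    x=(uv[0]-K[0,2])/K[0,0]; y=(uv[1]-K[1,2])/K[1,1]
    if name=="wrist":
        r=np.hypot(x,y); k=np.sin(r)/r if r>1e-9 else 1
        d=np.array([x*k,-y*k,-np.cos(r)])
        T=np.array(p["hand_eye"]); W=np.eye(4); W[:3,:3]=rot(s); W[:3,3]=s["tcp_pos"]; T=W@T
    else:
        d=np.array([x,-y,-1]); T=np.array(p["world_from_camera"])
        if "distortion" in p or "dist_coeffs" in p: print("DIST",p.keys())
    return T[:3,3],T[:3,:3]@d
def atz(name,uv,z,s=None):
    o,d=ray(name,uv,s); return o+d*(z-o[2])/d[2]
def proj(name,P):
    p=viewer.camera_params(name); K=np.array(p["camera_matrix"]); T=np.linalg.inv(np.array(p["world_from_camera"]))
    c=T[:3,:3]@np.array(P)+T[:3,3]; return K[0,0]*c[0]/-c[2]+K[0,2], K[1,1]*-c[1]/-c[2]+K[1,2]
E
python3 - <<'E'
from h import *
s=monitor.sense(); print(s)
ims=[viewer.get_image(n) for n in("scene","top","wrist")]
for n,i in zip("stw",ims): cv2.imwrite(f"pics/{n}0.png",i)
for n in("scene","top","wrist"): print(n,viewer.camera_params(n))
E
```

```text
{'time_s': 0.0, 'joint_pos': array([ 1.22616779,  0.62932246,  0.03845974,  1.51834786, -0.0270094 ,
        0.99629174, -0.02000684]), 'joint_velocities': array([-1.66872187e-03,  3.86708471e-04, -9.55132096e-05,  1.26210600e-03,
       -1.33340863e-03,  1.01418477e-03, -8.21931435e-06]), 'effort': array([-7.88805301e-04, -5.49722278e+01,  1.14347231e+00, -1.86634040e+01,
       -5.22283930e-02,  2.34835537e-02,  1.38338523e-04]), 'tcp_pos': array([ 0.17879082, -0.62443083,  0.30177606]), 'orientation': array([-9.14647498e-04,  9.90298936e-01,  1.38950211e-01, -1.41132458e-04]), 'ft_force': array([-0.52251064, -0.01298868,  0.52413961]), 'wrist_torque': array([ 0.01807618, -0.02109985, -0.00028477]), 'gripper_force': 0.0, 'width': 0.0941514321324181}
scene {'camera_matrix': array([[443.18721132,   0.        , 284.10065034],
       [  0.        , 443.18721132, 212.55534147],
       [  0.        ,   0.        ,   1.        ]]), 'world_from_camera': array([[ 0.8909565 ,  0.1812651 , -0.41634058,  0.0217881 ],
       [-0.45399276,  0.33673807, -0.82492305, -1.12036891],
       [-0.00933
[... 384 characters left out ...]
45, -0.02486433, -0.01298882, -0.09045732],
       [-0.01674527,  0.15739829,  0.98739322,  1.02534451],
       [ 0.        ,  0.        ,  0.        ,  1.        ]])}
wrist {'camera_matrix': array([[325.1922621 ,   0.        , 278.46136647],
       [  0.        , 325.1922621 , 208.08976151],
       [  0.        ,   0.        ,   1.        ]]), 'hand_eye': array([[ 5.58121215e-05,  9.71020020e-01,  2.38998155e-01,
         6.74463915e-02],
       [ 9.99999445e-01,  1.97232442e-04, -1.03485627e-03,
         2.72007178e-04],
       [-1.05200435e-03,  2.38998080e-01, -9.71019470e-01,
        -8.27919434e-02],
       [ 0.00000000e+00,  0.00000000e+00,  0.00000000e+00,
         1.00000000e+00]])}
```

View pics/t0.png

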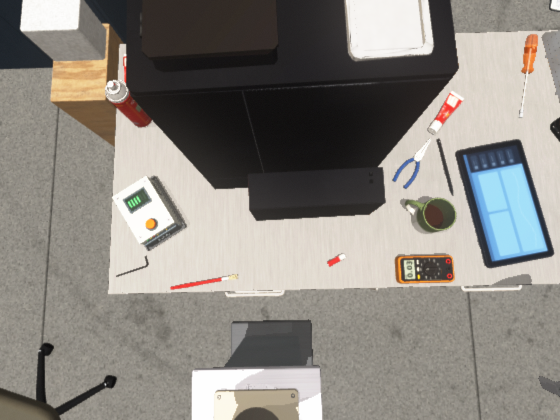

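View pics/s0.png

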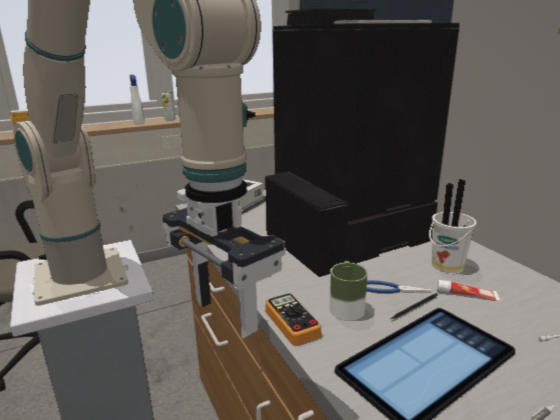

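The top view shows the tester at about (148,212) with its button at (151,224) and the battery at (336,259). The mug, multimeter and pliers are to the right. Next I'll zoom in on both.

```bash
python3 - <<'E'
from h import *
i=cv2.imread("pics/t0.png")
a=cv2.resize(i[165:265,100:200],(500,500),interpolation=cv2.INTER_CUBIC)
b=cv2.resize(i[245:275,321:351],(300,300),interpolation=cv2.INTER_CUBIC)
c=np.zeros((500,800,3),np.uint8); c[:,:500]=a; c[:300,500:]=b
cv2.imwrite("pics/t0c.png",c)
hsv=cv2.cvtColor(i,cv2.COLOR_BGR2HSV)
sub=hsv[165:265,100:200]; m=(sub[...,0]>8)&(sub[...,0]<22)&(sub[...,1]>180)&(sub[...,2]>150)
v,u=np.nonzero(m); print("button px",u.mean()+100,v.mean()+165,m.sum(),atz("top",(u.mean()+100,v.mean()+165),.083))
for c in [(113,195),(150,178),(185,228),(148,248)]: print(c,atz("top",c,.07))
for c in [(329,264),(345,256),(336.5,259.5)]: print(c,atz("top",c,.0083))
print(atz("top",(151,291),0),atz("top",(110,291),0))
E
```

```text
button px 150.2982456140351 223.49122807017545 57 [0.50842258 0.24328376 0.083     ]
(113, 195) [0.58390939 0.34350197 0.07      ]
(150, 178) [0.62491915 0.25215697 0.07      ]
(185, 228) [0.49687766 0.16205429 0.07      ]
(148, 248) [0.4501292  0.25167107 0.07      ]
(329, 264) [ 0.40252795 -0.19263399  0.0083    ]
(345, 256) [ 0.42187794 -0.23437049  0.0083    ]
(336.5, 259.5) [ 0.41348855 -0.21225594  0.0083    ]
[0.34444511 0.26551348 0.        ] [0.34674668 0.37155581 0.        ]
```

View pics/t0c.png

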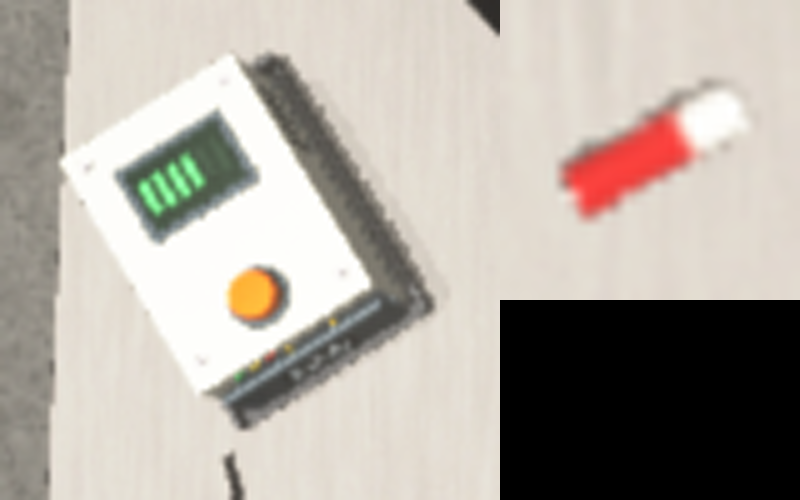

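```bash
python3 - <<'E'
from h import *
c=[atz("top",p,.07)[:2] for p in[(112,197.4),(147,176),(174.4,222.6),(140,243.6)]]
L,T,Rr,B=c; print("sides",[np.linalg.norm(a-b).round(4) for a,b in[(L,T),(T,Rr),(Rr,B),(B,L)]])
ax=(L+T-Rr-B); yaw=np.arctan2(ax[1],ax[0]); l=(T-Rr+0)
print("yaw",yaw,np.degrees(yaw),"yaw from front edge",np.degrees(np.arctan2(*( (B-Rr)[::-1])))-90)
ctr=sum(c)/4; fr=(Rr+B)/2; u=np.array([np.cos(yaw),np.sin(yaw)]); v=np.array([-u[1],u[0]])
b=np.array([.5084,.2433]); print("ctr",ctr,"front",fr,"btn rel front",(b-fr)@u,(b-fr)@v, "btn rel ctr",(b-ctr)@u,(b-ctr)@v)
b1=atz("top",(328.2,264.2),.0083);b2=atz("top",(345.5,256.2),.0083);print("bat",b1,b2,np.linalg.norm(b1-b2),(b1+b2)/2,np.degrees(np.arctan2(*(b2-b1)[1::-1])))
print("ledge",[atz("top",p,.189) for p in[(250,207),(384,202),(249,174)]],[atz("top",p,0) for p in[(257,220),(380,212)]])
s=monitor.sense(); print("tool axes\n",rot(s))
# plate outer bottom corners z~.05 top edge
for p in[(147,250.5),(186,226)]: print(atz("top",p,.005))
E
```

```text
sides [np.float64(0.1006), np.float64(0.1392), np.float64(0.0968), np.float64(0.1381)]
yaw 0.5526476605608465 31.66437850791502 yaw from front edge 30.77314657116723
ctr [0.54507512 0.26641561] front [0.48607541 0.2300273 ] btn rel front 0.025968706344231957 -0.00042223353687598393 btn rel ctr -0.043349947969982525 -0.00042223353687600995
bat [ 0.40206871 -0.19057324  0.0083    ] [ 0.42133979 -0.23562355  0.0083    ] 0.048999035014556554 [ 0.41170425 -0.2130984   0.0083    ] -66.84030528899308
ledge [array([ 0.5252301 , -0.00942084,  0.189     ]), array([ 0.52883697, -0.29785356,  0.189     ]), array([ 0.5984048 , -0.00792528,  0.189     ])] [array([ 0.52150079, -0.00921154,  0.        ]), array([ 0.53468653, -0.33259416,  0.        ])]
tool axes
 [[ 9.61385465e-01  2.75205135e-01 -3.47135987e-04]
 [ 2.75205353e-01 -9.61384587e-01  1.29947345e-03]
 [ 2.38905774e-05 -1.34482857e-03 -9.99999095e-01]]
[0.44805049 0.2773563  0.005     ]
[0.50959903 0.17669309 0.005     ]
```

Request:
apply_moves:
  series: [-1, 0, 0, 0, -0.0425, -1, 0, 0, 0, -0.0425, -1, 0, 0, 0, -0.0425, -1, 0.18, -0.12, 0, 0, -1, 0.18, -0.12, 0, 0, -1, 0.18, -0.12, 0, 0, -1, 0.18, -0.12, 0, 0, -1, 0.18, -0.12, 0, 0, -1, 0.18, -0.12, 0, 0, -1, 0.18, -0.12, 0, 0]
  squeeze: 10

```text
time_s: 0.98
tcp_pos: [0.2754, -0.4175, 0.3026]
orientation: [-0.0, 0.963, 0.269, 0.0]
ft_force: [0.5, 0.1, -0.2]
width: 0.0308
gripper_force: 0.0
```

Request:
apply_moves:
  series: [-1, 0.18, -0.12, 0, 0, -1, 0.18, -0.12, 0, 0, -1, 0.18, -0.12, 0, 0, -1, 0.18, -0.12, 0, 0, -1, 0.18, -0.12, 0, 0, -1, 0.18, -0.12, 0, 0, -1, 0.18, -0.12, 0, 0, -1, 0, 0, 0, 0, -1, 0, 0, 0, 0]

```text
time_s: 1.73
tcp_pos: [0.3718, -0.2118, 0.3027]
orientation: [-0.0, 0.962, 0.272, 0.0]
ft_force: [0.2, -0.9, 0.4]
width: 0.0005
gripper_force: 0.0
```

```bash
cat >> h.py <<'E'
def todo(x,y,z,yaw=None):
    "print remaining move, tool units, total; yaw deg"
    s=monitor.sense(); M=rot(s); d=M.T@(np.array([x,y,z])-s["tcp_pos"])/.15
    y0=np.degrees(np.arctan2(M[1,0],M[0,0])); print("t",round(s["time_s"],2),"tcp",s["tcp_pos"].round(4),"yaw",y0.round(2),"tilt",M[:2,2].round(4),"F",s["ft_force"].round(1),"w",round(s["width"],4))
    print("need",d.round(3),"dist",np.linalg.norm(d*.15).round(3),"turn",None if yaw is None else round(-(yaw-y0)/120,4)); return s
E
python3 -c "
from h import *
s=todo(.42,.10,.30,31.3);print(s['joint_pos'])"
```

```text
t 1.73 tcp [ 0.3718 -0.2118  0.3027] yaw 31.53 tilt [0.0001 0.0003] F [ 0.2 -0.9  0.4] w 0.0005
need [ 1.361 -1.604  0.019] dist 0.315 turn 0.0019
[ 0.52848594  0.3174694  -0.09864572  2.09939386  0.04583606  0.72668368
 -0.61999916]
```

Request:
apply_moves:
  series: [-1, 0.136, -0.16, 0, 0, -1, 0.136, -0.16, 0, 0, -1, 0.136, -0.16, 0, 0, -1, 0.136, -0.16, 0, 0, -1, 0.136, -0.16, 0, 0, -1, 0.136, -0.16, 0, 0, -1, 0.136, -0.16, 0, 0, -1, 0.136, -0.16, 0, 0, -1, 0.136, -0.16, 0, 0, -1, 0.136, -0.16, 0, 0]

```text
time_s: 2.57
tcp_pos: [0.4214, 0.0976, 0.3027]
orientation: [0.0, 0.963, 0.268, -0.0]
ft_force: [0.9, -0.3, 0.3]
width: 0.0006
gripper_force: 0.0
```

Request:
apply_moves:
  series: [-1, 0, 0, 0, 0, -1, 0, 0, 0, 0]

```text
time_s: 2.73
tcp_pos: [0.4214, 0.0979, 0.3025]
orientation: [0.0, 0.963, 0.27, -0.0]
ft_force: [-0.4, -0.2, 0.2]
width: 0.0004
gripper_force: 0.0
```

```bash
python3 -c "
from h import *
todo(.5084,.2433,.22,31.3)
s=monitor.sense(); i=viewer.get_image('wrist'); cv2.imwrite('pics/w1.png',i)
hsv=cv2.cvtColor(i,cv2.COLOR_BGR2HSV); m=((hsv[...,0]>8)&(hsv[...,0]<22)&(hsv[...,1]>180)&(hsv[...,2]>150)).astype(np.uint8)
n,l,st,c=cv2.connectedComponentsWithStats(m)
for k in range(1,n):
  if st[k,4]>60: print(c[k],st[k],atz('wrist',c[k],.084,s))"
```

```text
t 2.73 tcp [0.4214 0.0979 0.3025] yaw 31.36 tilt [-0.     -0.0002] F [-0.4 -0.2  0.2] w 0.0004
need [ 1.    -0.526  0.55 ] dist 0.188 turn 0.0005
[194.0961039   46.40779221] [183  36  23  22 385] [0.5079675 0.2433078 0.084    ]
```

View pics/w1.png

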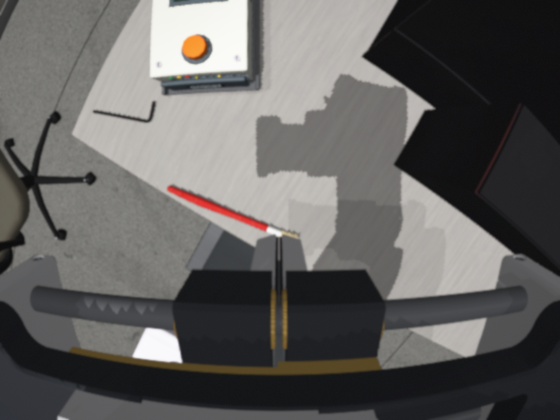

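The wrist view shows the button at (194,46), which agrees with the top camera to within 1 mm. I'm moving above it.

Request:
apply_moves:
  series: [-1, 0.14, -0.075, 0.05, 0, -1, 0.14, -0.075, 0.05, 0, -1, 0.14, -0.075, 0.08, 0, -1, 0.14, -0.075, 0.08, 0, -1, 0.14, -0.075, 0.1, 0, -1, 0.15, -0.075, 0.1, 0, -1, 0.15, -0.076, 0.1, 0, -1, 0, 0, 0.07, 0, -1, 0, 0, 0, 0, -1, 0, 0, 0, 0]

```text
time_s: 3.62
tcp_pos: [0.508, 0.2401, 0.2075]
orientation: [0.001, 0.963, 0.268, -0.001]
ft_force: [0.1, 0.2, -0.3]
width: 0.0004
gripper_force: 0.0
```

```bash
python3 -c "
from h import *
todo(.5083,.2433,.183,31.3)"
```

```text
t 3.62 tcp [0.508  0.2401 0.2075] yaw 31.11 tilt [-0.0022 -0.0028] F [ 0.1  0.2 -0.3] w 0.0004
need [ 0.013 -0.018  0.163] dist 0.025 turn -0.0016
```

Request:
apply_moves:
  series: [-1, 0.013, -0.018, 0.05, 0, -1, 0, 0, 0.05, 0, -1, 0, 0, 0.04, 0, -1, 0, 0, 0.02, 0, -1, 0, 0, 0, 0, -1, 0, 0, 0.01, 0, -1, 0, 0, 0, 0]

```text
time_s: 4.2
tcp_pos: [0.5085, 0.2463, 0.1827]
orientation: [0.0, 0.963, 0.27, 0.0]
ft_force: [-0.7, 0.0, -0.7]
width: 0.0003
gripper_force: 0.0
```

Request:
apply_moves:
  series: [-1, 0, 0, 0.01, 0, -1, 0, 0, 0, 0, -1, 0, 0, 0.007, 0, -1, 0, 0, 0, 0]

```text
time_s: 4.53
tcp_pos: [0.5086, 0.2465, 0.1805]
orientation: [-0.0, 0.963, 0.27, 0.0]
ft_force: [-0.8, 0.4, 3.5]
width: 0.0006
gripper_force: 1.8
```

Request:
apply_moves:
  series: [-1, 0, -0.0, 0.01, 0, -1, 0, 0, 0, 0, -1, 0, 0, 0.007, 0, -1, 0, 0, 0, 0]

```text
time_s: 4.87
tcp_pos: [0.5086, 0.2465, 0.1775]
orientation: [-0.0, 0.963, 0.27, 0.0]
ft_force: [-0.1, 0.0, 3.5]
width: 0.0006
gripper_force: 1.3
```

Request:
apply_moves:
  series: [-1, 0, 0, 0.007, 0, -1, 0, 0, 0, 0]

```text
time_s: 5.03
tcp_pos: [0.5085, 0.2464, 0.1762]
orientation: [-0.0, 0.963, 0.27, 0.0]
ft_force: [-0.1, 1.0, 0.8]
width: 0.001
gripper_force: 0.2
```

```bash
python3 -c "
from h import *
print(monitor.sense()['ft_force'])
i=viewer.get_image('top')
cv2.imwrite('pics/t2.png',cv2.resize(i[165:300,80:260],None,fx=4,fy=4))"
```

```text
[-0.07499183  1.00022274  0.84992486]
```

Request:
apply_moves:
  series: [-1, 0, 0, -0.1, 0, -1, 0, 0, -0.15, 0, -1, -0.1, 0.05, -0.15, 0, -1, -0.13, 0.07, -0.13, 0, -1, -0.13, 0.07, -0.1, 0, -1, -0.13, 0.07, -0.1, 0, 1, -0.13, 0.07, -0.1, 0, 1, -0.13, 0.07, 0, 0, 1, -0.13, 0.07, 0, 0, 1, 0, 0, 0, 0]

```text
time_s: 5.92
tcp_pos: [0.4297, 0.1135, 0.3008]
orientation: [0.001, 0.964, 0.268, -0.002]
ft_force: [-0.6, 0.1, -0.6]
width: 0.0237
gripper_force: 0.0
```

Request:
apply_moves:
  series: [1, 0, 0, 0, 0, 1, 0, 0, 0, 0, 1, 0, 0, 0, 0]

```text
time_s: 6.17
tcp_pos: [0.4327, 0.1185, 0.3009]
orientation: [-0.0, 0.963, 0.27, 0.0]
ft_force: [-0.4, -0.3, 0.4]
width: 0.0439
gripper_force: 0.0
```

```bash
python3 -c "
from h import *
todo(.4117,-.2131,.2,113.2)
i=viewer.get_image('wrist'); cv2.imwrite('pics/w2.png',cv2.resize(i[0:240,80:400],None,fx=2.5,fy=2.5))
cv2.imwrite('pics/t3.png',viewer.get_image('top'))"
```

```text
t 6.17 tcp [0.4327 0.1185 0.3009] yaw 31.34 tilt [0.0002 0.0007] F [-0.4 -0.3  0.4] w 0.0439
need [-1.27   1.816  0.671] dist 0.347 turn -0.6822
```

View pics/w2.png

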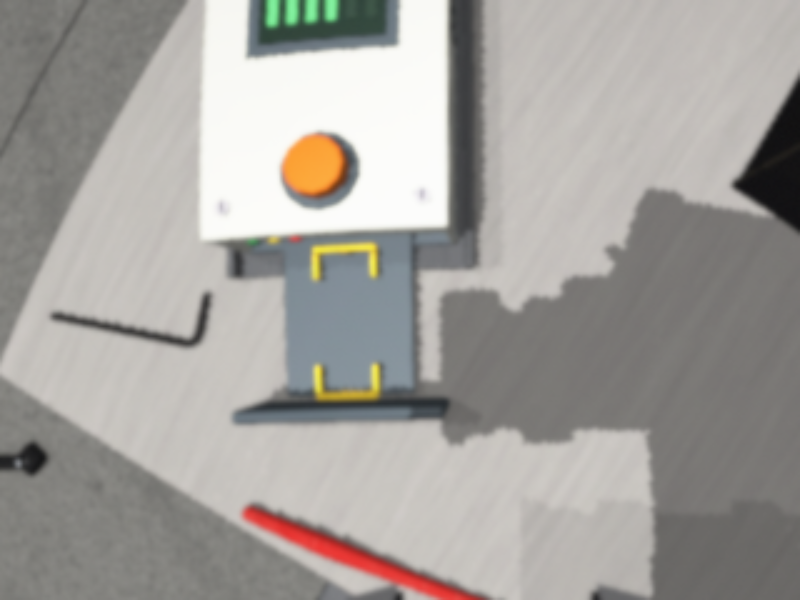

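Tray is out: the nest walls are at crop (346,262) and (346,382), and the plate top runs from (235,415) to (447,405). I'll compute the nest pose from the yellow pixels.

```bash
cat > nest.py <<'E'
from h import *
s=monitor.sense(); i=viewer.get_image('wrist')
hsv=cv2.cvtColor(i,cv2.COLOR_BGR2HSV); m=((hsv[...,0]>22)&(hsv[...,0]<34)&(hsv[...,1]>130)&(hsv[...,2]>130)).astype(np.uint8)
m[:90]=0; m[240:]=0; m[:,:150]=0; m[:,300:]=0
v,u=np.nonzero(m); P=np.array([atz('wrist',(a,b),.019,s)[:2] for a,b in zip(u,v)])
r=cv2.minAreaRect((P*1000).astype(np.float32)); print("nest rect",r,len(u))
E
python3 nest.py
```

```text
nest rect ((453.9784240722656, 222.53448486328125), (75.01519775390625, 48.520904541015625), 32.001895904541016) 287
```

```bash
cat >> nest.py <<'E'
n,l,st,c=cv2.connectedComponentsWithStats(m)
ok=[k for k in range(1,n) if st[k,4]>=25]; print(st[1:].tolist())
P=np.array([atz('wrist',(a,b),.019,s)[:2] for a,b in zip(u,v) if l[b,a] in ok])
r=cv2.minAreaRect((P*1000).astype(np.float32)); print("nest rect",r)
E
python3 nest.py
```

```text
nest rect ((453.8956298828125, 222.39022827148438), (74.82197570800781, 48.512569427490234), 31.990602493286133) 286
[[188, 95, 3, 1, 3], [205, 97, 26, 14, 140], [206, 146, 26, 14, 143]]
nest rect ((457.1513366699219, 212.8111114501953), (70.3561782836914, 29.2462100982666), 31.398794174194336)
```

Request:
apply_moves:
  series: [0.2, -0.13, 0.178, 0, 0, 0.2, -0.133, 0.178, 0, 0, 0.2, -0.133, 0.178, 0, 0, 0.2, -0.133, 0.178, 0, 0, 0.2, -0.133, 0.178, 0, 0, 0.2, -0.133, 0.178, 0, 0, 0.2, -0.133, 0.178, 0, 0, 0.2, -0.133, 0.178, 0, 0, 0.2, -0.133, 0.178, 0, 0, 0.2, -0.133, 0.178, 0, 0]

```text
time_s: 7.2
tcp_pos: [0.4006, -0.2154, 0.301]
orientation: [0.0, 0.963, 0.27, 0.0]
ft_force: [1.5, -1.2, -0.3]
width: 0.0565
gripper_force: 0.0
```

Request:
apply_moves:
  series: [0.2, 0, 0, 0, -0.057, 0.2, 0, 0, 0, -0.057, 0.2, 0, 0, 0, -0.057, 0.2, 0, 0, 0, -0.057, 0.2, 0, 0, 0, -0.057, 0.2, 0, 0, 0, -0.057, 0.2, 0, 0, 0, -0.057, 0.2, 0, 0, 0, -0.057, 0.2, 0, 0, 0, -0.057, 0.2, 0, 0, 0, -0.057]

```text
time_s: 8.03
tcp_pos: [0.401, -0.2138, 0.3009]
orientation: [-0.0, 0.643, 0.766, 0.0]
ft_force: [-0.0, -0.8, -0.1]
width: 0.0565
gripper_force: 0.0
```

Request:
apply_moves:
  series: [0.2, 0, 0, 0, -0.057, 0.2, 0, 0, 0, -0.055, 0.2, 0, 0, 0, 0, 0.2, 0, 0, 0, 0]

```text
time_s: 8.37
tcp_pos: [0.4009, -0.214, 0.3009]
orientation: [-0.0, 0.552, 0.834, 0.0]
ft_force: [-0.1, -0.1, 0.5]
width: 0.0562
gripper_force: 0.0
```

```bash
cat > bat.py <<'E'
from h import *
s=todo(.4117,-.2131,.2,113.2)
i=viewer.get_image('wrist'); cv2.imwrite('pics/wb%d.png'%int(s["time_s"]*100),i)
hsv=cv2.cvtColor(i,cv2.COLOR_BGR2HSV); m=(((hsv[...,0]<8)|(hsv[...,0]>172))&(hsv[...,1]>150)&(hsv[...,2]>120)).astype(np.uint8)
n,l,st,c=cv2.connectedComponentsWithStats(m)
for k in range(1,n):
  if st[k,4]>60:
    v,u=np.nonzero(l==k); P=np.array([atz('wrist',(a,b),.0083,s)[:2] for a,b in zip(u,v)])
    print(c[k],st[k,4],cv2.minAreaRect((P*1000).astype(np.float32)))
E
python3 bat.py
```

```text
t 8.37 tcp [ 0.4009 -0.214   0.3009] yaw 112.93 tilt [0.0001 0.0005] F [-0.1 -0.1  0.5] w 0.0562
need [-0.023  0.069  0.673] dist 0.101 turn -0.0022
[289.33707865 183.61797753] 267 ((408.9579772949219, -204.56680297851562), (12.029467582702637, 31.234153747558594), 27.001401901245117)
```

```bash
python3 -c "
import cv2
i=cv2.imread('pics/wb836.png') if __import__('os').path.exists('pics/wb836.png') else cv2.imread('pics/wb837.png')
cv2.imwrite('pics/wbc.png',cv2.resize(i[150:230,240:340],None,fx=7,fy=7,interpolation=cv2.INTER_CUBIC))"
```

```text
(no output)
```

View pics/wbc.png

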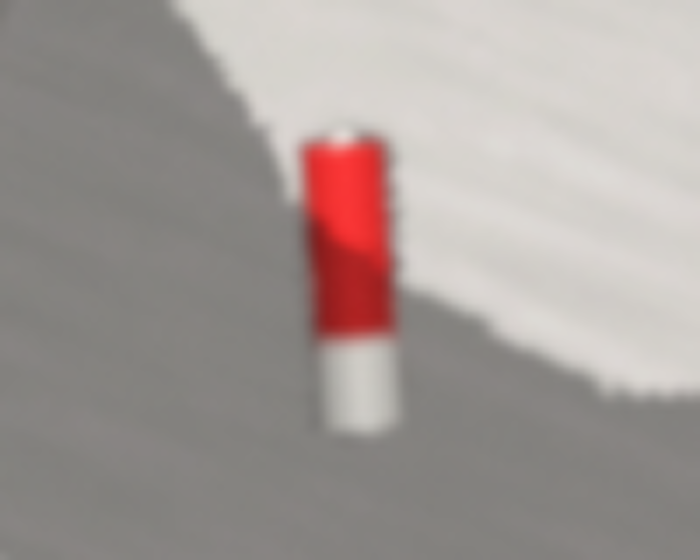

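The battery spans from crop (343,135) at the nub end to (364,432), tilted by a few degrees.

```bash
python3 -c "
from h import *
s=monitor.sense()
a=atz('wrist',(289,169.3),.0083,s);b=atz('wrist',(292.0,211.7),.0083,s)
m=(a+b)/2;d=a-b;y=np.degrees(np.arctan2(d[1],d[0]));print(a,b,m,np.linalg.norm(d),y)
todo(m[0],m[1],.105,y)"
```

```text
[ 0.40173807 -0.18896544  0.0083    ] [ 0.4251415  -0.23422988  0.0083    ] [ 0.41343979 -0.21159766  0.0083    ] 0.05095674658243904 117.34067605689715
t 8.42 tcp [ 0.4008 -0.2139  0.3009] yaw 112.93 tilt [0.     0.0003] F [ 0.3  0.5 -0. ] w 0.0564
need [-0.019  0.083  1.306] dist 0.196 turn -0.0368
```

Request:
apply_moves:
  series: [0.2, -0.019, 0.08, 0, -0.034, 0.2, 0, 0, 0.2, 0, 0.2, 0, 0, 0.2, 0, 0.2, 0, 0, 0.2, 0, 0.2, 0, 0, 0.2, 0, 0.2, 0, 0, 0.2, 0, 0.2, 0, 0, 0.15, 0, 0.2, 0, 0, 0, 0, 0.2, 0, 0, 0, 0]

```text
time_s: 9.17
tcp_pos: [0.4126, -0.2114, 0.128]
orientation: [-0.001, 0.521, 0.853, -0.0]
ft_force: [-0.1, -0.2, 0.4]
width: 0.0564
gripper_force: 0.0
```

```bash
python3 -c "
from h import *
s=todo(.4134,-.2116,.101,117.2)
cv2.imwrite('pics/wb2.png',viewer.get_image('wrist'))"
```

```text
t 9.17 tcp [ 0.4126 -0.2114  0.128 ] yaw 117.16 tilt [-0.0023  0.0005] F [-0.1 -0.2  0.4] w 0.0564
need [-0.004  0.004  0.18 ] dist 0.027 turn -0.0003
```

View pics/wb2.png

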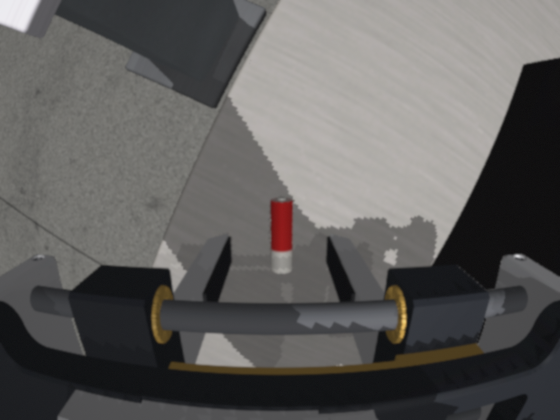

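The battery (281,235) is centred between the fingers and aligned with them. Descending and closing.

Request:
apply_moves:
  series: [0.2, 0, 0.003, 0.08, 0, 0.2, 0, 0, 0.06, 0, 0.2, 0, 0, 0.038, 0, 0.2, 0, 0, 0, 0, -1, 0, 0, 0, 0, -1, 0, 0, 0, 0, -1, 0, 0, 0, 0, -1, 0, 0, 0, 0, -1, 0, 0, 0, 0, -1, 0, 0, 0, 0]
  squeeze: 10

```text
time_s: 10.05
tcp_pos: [0.4133, -0.2117, 0.102]
orientation: [0.0, 0.521, 0.853, 0.0]
ft_force: [-0.2, 0.0, 0.3]
width: 0.02
gripper_force: 0.0
```

Request:
apply_moves:
  series: [-1, 0, 0, 0, 0, -1, 0, 0, 0, 0, -1, 0, 0, -0.1, 0, -1, 0, 0, -0.2, 0, -1, 0, 0, -0.2, 0, -1, 0, 0, -0.2, 0, -1, 0, 0, -0.2, 0, -1, 0, 0, 0, 0]

```text
time_s: 10.72
tcp_pos: [0.4155, -0.2124, 0.2413]
orientation: [0.004, 0.521, 0.853, 0.0]
ft_force: [1.3, -1.2, 0.0]
width: 0.0165
gripper_force: 10.0
```

```bash
python3 -c "
from h import *
s=todo(.42,.10,.25,31.4); print(s['gripper_force'])
i=viewer.get_image('wrist'); cv2.imwrite('pics/wb3.png',i[150:420,100:460])"
```

```text
t 10.72 tcp [ 0.4155 -0.2124  0.2413] yaw 117.17 tilt [ 0.0077 -0.0037] F [ 1.3 -1.2  0. ] w 0.0165
need [ 1.838  0.978 -0.065] dist 0.313 turn 0.7148
9.999812990427017
```

View pics/wb3.png

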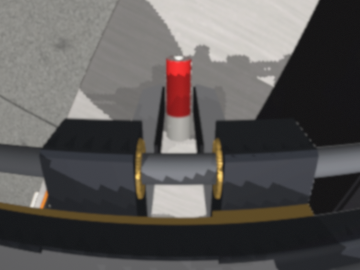

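```bash
python3 -c "
from h import *
s=monitor.sense()
for uv in [(278,207),(278,210)]:
  o,d=ray('wrist',uv,s);M=rot(s);o=M.T@(o-s['tcp_pos']);d=M.T@d;print((o+d*(.0937-o[2])/d[2]).round(4))"
```

```text
[ 0.026  -0.0018  0.0937]
[ 0.0242 -0.0018  0.0937]
```

Request:
apply_moves:
  series: [-1, 0, 0, -0.1, 0, -1, 0.12, 0.06, -0.1, 0, -1, 0.17, 0.09, -0.1, 0, -1, 0.17, 0.09, -0.1, 0, -1, 0.17, 0.09, 0, 0, -1, 0.17, 0.09, 0, 0, -1, 0.17, 0.09, 0, 0, -1, 0.17, 0.09, 0, 0, -1, 0.17, 0.09, 0, 0, -1, 0.17, 0.09, 0, 0]

```text
time_s: 11.6
tcp_pos: [0.4151, 0.0403, 0.2957]
orientation: [-0.001, 0.521, 0.853, -0.001]
ft_force: [0.4, -0.2, -0.0]
width: 0.0159
gripper_force: 10.0
```

Request:
apply_moves:
  series: [-1, 0.17, 0.1, 0, 0, -1, 0.1, 0.07, 0, 0, -1, 0, 0, 0, 0.0595, -1, 0, 0, 0, 0.0595, -1, 0, 0, 0, 0.0595, -1, 0, 0, 0, 0.0595, -1, 0, 0, 0, 0.0595, -1, 0, 0, 0, 0.0595, -1, 0, 0, 0, 0.0595, -1, 0, 0, 0, 0.0595]

```text
time_s: 12.43
tcp_pos: [0.4194, 0.0866, 0.2956]
orientation: [-0.0, 0.867, 0.498, -0.001]
ft_force: [-0.1, 0.5, -0.9]
width: 0.0164
gripper_force: 10.0
```

Request:
apply_moves:
  series: [-1, 0, 0, 0, 0.0595, -1, 0, 0, 0, 0.0595, -1, 0, 0, 0, 0.0595, -1, 0, 0, 0, 0.0595, -1, 0, 0, 0, 0, -1, 0, 0, 0, 0]

```text
time_s: 12.93
tcp_pos: [0.4196, 0.0869, 0.296]
orientation: [0.0, 0.962, 0.273, -0.001]
ft_force: [0.2, 0.1, 0.2]
width: 0.0161
gripper_force: 10.0
```

```bash
python3 nest.py; python3 -c "
from h import *
s=todo(.4572,.2128,.16,31.4); print(s['gripper_force'])"
```

```text
nest rect ((433.89752197265625, 197.95895385742188), (14.54588508605957, 29.020429611206055), 30.78270721435547) 133
[[188, 121, 26, 14, 133]]
nest rect ((433.89752197265625, 197.95895385742188), (14.54588508605957, 29.020429611206055), 30.78270721435547)
t 12.98 tcp [0.4196 0.0869 0.2961] yaw 31.73 tilt [-0.0014 -0.0006] F [-0.   0.1 -0.7] w 0.016
need [ 0.656 -0.582  0.907] dist 0.189 turn 0.0027
10.00009149312973
```

Request:
apply_moves:
  series: [-1, 0.16, -0.14, 0.1, 0.0027, -1, 0.16, -0.14, 0.1, 0, -1, 0.16, -0.14, 0.15, 0, -1, 0.13, -0.12, 0.15, 0, -1, 0.046, -0.042, 0.14, 0, -1, 0, 0, 0.1, 0, -1, 0, 0, 0.1, 0, -1, 0, 0, 0, 0, -1, 0, 0, 0, 0]

```text
time_s: 13.73
tcp_pos: [0.4583, 0.2123, 0.1701]
orientation: [0.0, 0.963, 0.27, -0.001]
ft_force: [-0.1, -0.9, 0.3]
width: 0.0165
gripper_force: 10.0
```

```bash
python3 -c "
from h import *
s=todo(.4572,.2128,.116,31.4); i=viewer.get_image('wrist'); cv2.imwrite('pics/wn.png',i[100:420,80:480])"
```

```text
t 13.73 tcp [0.4583 0.2123 0.1701] yaw 31.28 tilt [-0.0021 -0.0009] F [-0.1 -0.9  0.3] w 0.0165
need [-0.004 -0.006  0.361] dist 0.054 turn -0.001
```

View pics/wn.png

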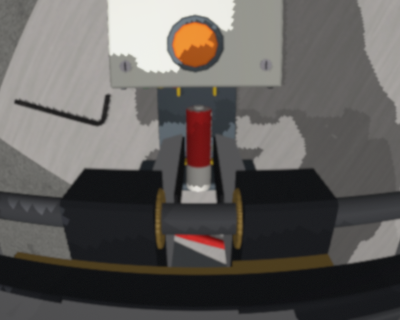

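The battery sits over the nest, with its centreline at column 197 and the nest lips at 179 and 215. Lowering.

Request:
apply_moves:
  series: [-1, -0.004, -0.006, 0.12, 0, -1, 0, 0, 0.1, 0, -1, 0, 0, 0.07, 0, -1, 0, 0, 0.04, 0, -1, 0, 0, 0.02, 0, -1, 0, 0, 0, 0, -1, 0, 0, 0, 0]

```text
time_s: 14.37
tcp_pos: [0.4582, 0.2132, 0.1188]
orientation: [-0.0, 0.963, 0.269, 0.0]
ft_force: [-0.0, 0.0, -0.4]
width: 0.0161
gripper_force: 10.0
```

```bash
python3 -c "
from h import *
s=todo(.4572,.2128,.115,31.4)"
```

```text
t 14.37 tcp [0.4582 0.2132 0.1188] yaw 31.19 tilt [0.0008 0.0004] F [-0.   0.  -0.4] w 0.0161
need [-0.007 -0.001  0.025] dist 0.004 turn -0.0017
```

Request:
apply_moves:
  series: [-1, 0, 0, 0.012, 0, -1, 0, 0, 0.01, 0, -1, 0, 0, 0, 0, -1, 0, 0, 0, 0]

```text
time_s: 14.7
tcp_pos: [0.4579, 0.2131, 0.1152]
orientation: [-0.0, 0.963, 0.269, 0.0]
ft_force: [0.2, -0.2, 0.2]
width: 0.0164
gripper_force: 10.0
```

Open partly, then rise slowly.

Request:
apply_moves:
  series: [-0.5, 0, 0, 0.003, 0, -0.5, 0, 0, 0, 0, -0.5, 0, 0, 0, 0, -0.5, 0, 0, -0.02, 0, -0.5, 0, 0, -0.06, 0, -0.5, 0, 0, -0.15, 0, -0.5, 0, 0, -0.2, 0, -0.5, 0, 0, -0.2, 0, -0.5, -0.1, 0, -0.2, 0, -0.5, -0.2, 0, 0, 0]

```text
time_s: 15.53
tcp_pos: [0.424, 0.1927, 0.2445]
orientation: [-0.002, 0.963, 0.269, 0.007]
ft_force: [0.8, 1.2, -0.1]
width: 0.0237
gripper_force: 0.0
```

Request:
apply_moves:
  series: [-1, -0.2, 0, -0.1, 0, -1, -0.1, 0, 0, 0, -1, 0, 0, 0, 0, -1, 0, 0, 0, 0]

```text
time_s: 15.87
tcp_pos: [0.3811, 0.1665, 0.2551]
orientation: [-0.0, 0.963, 0.269, 0.001]
ft_force: [0.3, 1.1, -0.8]
width: 0.0013
gripper_force: 0.0
```

```bash
python3 -c "
from h import *
u=np.array([np.cos(np.radians(31.4)),np.sin(np.radians(31.4))]); f=np.array([.4572,.2128])-.0425*u; print('front',f)
p=f-.03*u
s=todo(p[0],p[1],.16,31.4); i=viewer.get_image('wrist'); cv2.imwrite('pics/wn2.png',i[0:420,80:480])"
```

```text
front [0.42092409 0.19065709]
t 15.87 tcp [0.3811 0.1665 0.2551] yaw 31.18 tilt [0.002  0.0007] F [ 0.3  1.1 -0.8] w 0.0013
need [0.109 0.    0.634] dist 0.096 turn -0.0019
```

View pics/wn2.png

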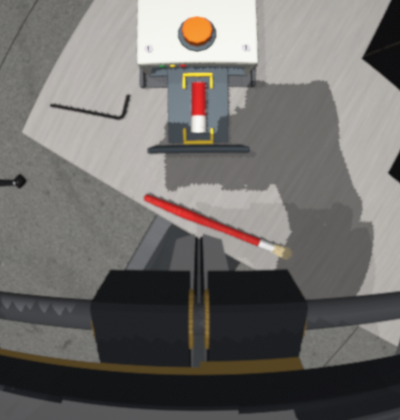

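The battery lies straight in the nest, spanning (199,85) to (199,132). A paintbrush lies in front of the plate, so I'll keep the fingertips 25 mm up to clear it.

Request:
apply_moves:
  series: [-1, 0.05, 0, 0.15, -0.0019, -1, 0.059, 0, 0.18, 0, -1, 0, 0, 0.18, 0, -1, 0, 0, 0.18, 0, -1, 0, 0, 0.12, 0, -1, 0, 0, 0.077, 0, -1, 0, 0, 0, 0, -1, 0, 0, 0, 0]

```text
time_s: 16.58
tcp_pos: [0.3956, 0.1757, 0.1203]
orientation: [-0.0, 0.963, 0.271, -0.0]
ft_force: [0.8, -0.4, -0.0]
width: 0.0003
gripper_force: 0.0
```

```bash
python3 -c "
from h import *
s=todo(.4209,.1907,.122,31.4)"
```

```text
t 16.58 tcp [0.3956 0.1757 0.1203] yaw 31.45 tilt [-0.0007  0.0005] F [ 0.8 -0.4 -0. ] w 0.0003
need [ 0.196  0.003 -0.012] dist 0.029 turn 0.0005
```

Request:
apply_moves:
  series: [-1, 0.05, 0.003, -0.008, 0, -1, 0.05, 0, 0, 0, -1, 0.03, 0, 0, 0, -1, 0.015, 0, 0, 0, -1, 0.015, 0, 0, 0, -1, 0.015, 0, 0, 0, -1, 0.015, 0, 0, 0, -1, 0.015, 0, 0, 0]

```text
time_s: 17.25
tcp_pos: [0.4211, 0.1904, 0.1223]
orientation: [0.0, 0.963, 0.271, -0.0]
ft_force: [-1.3, -1.5, 1.1]
width: 0.0005
gripper_force: 1.0
```

Request:
apply_moves:
  series: [-1, 0.015, 0, 0, 0, -1, 0.015, 0, 0, 0, -1, 0.015, 0, 0, 0, -1, 0.015, 0, 0, 0, -1, 0.015, 0, 0, 0, -1, 0.015, 0, 0, 0, -1, 0.015, 0, 0, 0, -1, 0.015, 0, 0, 0, -1, 0.015, 0, 0, 0, -1, 0.015, 0, 0, 0]

```text
time_s: 18.08
tcp_pos: [0.4406, 0.2024, 0.1222]
orientation: [0.0, 0.963, 0.271, -0.0]
ft_force: [-3.0, -0.5, 2.2]
width: 0.0004
gripper_force: 1.5
```

```bash
cat > pu.py <<'E'
from h import *
s=monitor.sense(); u=np.array([np.cos(np.radians(31.4)),np.sin(np.radians(31.4))]); d=s["tcp_pos"][:2]-[.4209,.1907]
print("t",s["time_s"],"along",(d@u*1000).round(1),"lat",d@np.array([u[1],-u[0]])*1000,"F",s["ft_force"][:2]@u,s["ft_force"].round(1),"z",s["tcp_pos"][2])
E
python3 pu.py
```

```text
t 18.0833 along 22.9 lat 0.22887279074769798 F -2.8124235178642705 [-3.  -0.5  2.2] z 0.1222443628723847
```

Request:
apply_moves:
  series: [-1, 0.015, 0, 0, 0, -1, 0.015, 0, 0, 0, -1, 0.015, 0, 0, 0, -1, 0.015, 0, 0, 0, -1, 0.015, 0, 0, 0, -1, 0.015, 0, 0, 0, -1, 0.015, 0, 0, 0, -1, 0.015, 0, 0, 0]

```text
time_s: 18.75
tcp_pos: [0.4559, 0.2119, 0.1223]
orientation: [0.0, 0.963, 0.271, -0.0]
ft_force: [-4.3, -1.4, 2.4]
width: 0.0006
gripper_force: 2.0
```

```bash
python3 pu.py
```

```text
t 18.75 along 40.9 lat 0.16145948972791715 F -4.361800940482351 [-4.3 -1.4  2.4] z 0.12226111822210745
```

Request:
apply_moves:
  series: [-1, 0.01, 0, 0, 0, -1, 0.01, 0, 0, 0, -1, 0.01, 0, 0, 0, -1, 0.01, 0, 0, 0]

```text
time_s: 19.08
tcp_pos: [0.4607, 0.2148, 0.1222]
orientation: [0.0, 0.963, 0.271, -0.001]
ft_force: [-6.4, -1.6, 4.7]
width: 0.0005
gripper_force: 3.1
```

Request:
apply_moves:
  series: [-1, 0.01, 0, 0, 0, -1, 0.01, 0, 0, 0, -1, 0.01, 0, 0, 0, -1, 0.01, 0, 0, 0]

```text
time_s: 19.42
tcp_pos: [0.4647, 0.2173, 0.1221]
orientation: [0.001, 0.963, 0.271, -0.002]
ft_force: [-7.9, -3.0, 6.9]
width: 0.0007
gripper_force: 4.0
```

```bash
python3 pu.py
```

```text
t 19.4167 along 51.2 lat 0.1499940650438701 F -8.296364872431603 [-7.9 -3.   6.9] z 0.12212340301378527
```

Request:
apply_moves:
  series: [-1, 0.007, 0, -0.004, 0, -1, 0.007, 0, -0.004, 0, -1, 0, 0, 0, 0]

```text
time_s: 19.67
tcp_pos: [0.4654, 0.2177, 0.1224]
orientation: [0.001, 0.963, 0.271, -0.004]
ft_force: [-7.5, -2.7, -0.7]
width: 0.0005
gripper_force: 3.8
```

```bash
python3 pu.py
```

```text
t 19.6667 along 52.0 lat 0.1711938994436238 F -7.826879827413956 [-7.5 -2.7 -0.7] z 0.12236329417457771
```

Request:
apply_moves:
  series: [-1, 0.01, 0, 0, 0, -1, 0.01, 0, -0.001, 0, -1, 0.01, 0, 0, 0]

```text
time_s: 19.92
tcp_pos: [0.4682, 0.2194, 0.1224]
orientation: [0.001, 0.963, 0.271, -0.005]
ft_force: [-10.3, -3.2, 1.0]
width: 0.0005
gripper_force: 5.1
```

Request:
apply_moves:
  series: [-1, 0.01, 0, -0.001, 0, -1, 0.01, 0, 0, 0, -1, 0.01, 0, -0.001, 0]

```text
time_s: 20.17
tcp_pos: [0.4711, 0.2212, 0.1224]
orientation: [0.002, 0.963, 0.271, -0.006]
ft_force: [-10.7, -3.8, -0.3]
width: 0.0002
gripper_force: 5.9
```

Request:
apply_moves:
  series: [-1, 0.01, 0, -0.001, 0, -1, 0.01, 0, 0, 0]

```text
time_s: 20.33
tcp_pos: [0.4744, 0.2233, 0.1225]
orientation: [0.001, 0.963, 0.271, -0.005]
ft_force: [-6.4, -2.2, -5.2]
width: 0.0001
gripper_force: 3.8
```

```bash
python3 pu.py
```

```text
t 20.3333 along 62.6 lat 0.06609736201073496 F -6.631400100466086 [-6.4 -2.2 -5.2] z 0.12249519022165829
```

Request:
apply_moves:
  series: [-1, 0.007, 0, 0.003, 0, -1, 0.007, 0, 0, 0]

```text
time_s: 20.5
tcp_pos: [0.4784, 0.2256, 0.1226]
orientation: [0.001, 0.963, 0.271, -0.002]
ft_force: [-6.1, -1.5, -3.2]
width: 0.0002
gripper_force: 2.5
```

```bash
python3 pu.py
```

```text
t 20.5 along 67.3 lat 0.15685426100014652 F -5.954257494410188 [-6.1 -1.5 -3.2] z 0.12260803513232159
```

Request:
apply_moves:
  series: [-1, 0.007, 0, 0, 0, -1, 0.007, 0, 0, 0]

```text
time_s: 20.67
tcp_pos: [0.4794, 0.2262, 0.1226]
orientation: [0.001, 0.963, 0.271, -0.003]
ft_force: [-8.8, -2.4, 0.7]
width: 0.0004
gripper_force: 4.5
```

```bash
python3 pu.py
```

```text
t 20.6667 along 68.5 lat 0.1833258009429975 F -8.75668092505119 [-8.8 -2.4  0.7] z 0.12258551413569042
```

Request:
apply_moves:
  series: [-1, 0.007, 0, 0, 0, -1, 0.007, 0, 0, 0]

```text
time_s: 20.83
tcp_pos: [0.4799, 0.2265, 0.1226]
orientation: [0.002, 0.963, 0.271, -0.005]
ft_force: [-12.1, -3.8, 3.6]
width: 0.0006
gripper_force: 6.1
```

```bash
python3 pu.py
```

```text
t 20.8333 along 69.0 lat 0.17801004572938137 F -12.279451707484222 [-12.1  -3.8   3.6] z 0.12256842458533096
```

Request:
apply_moves:
  series: [-1, 0.007, 0, 0, 0, -1, 0, 0, 0, 0]

```text
time_s: 21.0
tcp_pos: [0.4802, 0.2267, 0.1226]
orientation: [0.002, 0.963, 0.271, -0.006]
ft_force: [-12.5, -5.1, 4.9]
width: 0.0005
gripper_force: 6.3
```

```bash
python3 pu.py
```

```text
t 21.0 along 69.3 lat 0.16032839038146451 F -13.323767965737211 [-12.5  -5.1   4.9] z 0.1225833961609244
```

Request:
apply_moves:
  series: [-1, 0.006, 0, -0.002, 0, -1, 0, 0, 0, 0]

```text
time_s: 21.17
tcp_pos: [0.4803, 0.2268, 0.1226]
orientation: [0.002, 0.963, 0.271, -0.006]
ft_force: [-12.4, -4.9, 3.8]
width: 0.0006
gripper_force: 6.6
```

```bash
python3 pu.py
```

```text
t 21.1667 along 69.5 lat 0.1723718570664362 F -13.150855759577356 [-12.4  -4.9   3.8] z 0.12258993173553627
```

Request:
apply_moves:
  series: [-1, 0.005, 0, -0.001, 0, -1, 0, 0, 0, 0]

```text
time_s: 21.33
tcp_pos: [0.4805, 0.2269, 0.1226]
orientation: [0.002, 0.963, 0.271, -0.007]
ft_force: [-12.8, -5.6, 4.3]
width: 0.0005
gripper_force: 7.1
```

```bash
python3 pu.py
```

```text
t 21.3333 along 69.7 lat 0.1708278000264636 F -13.808838997589735 [-12.8  -5.6   4.3] z 0.12262089906090287
```

Request:
apply_moves:
  series: [-1, 0.007, 0, -0.001, 0, -1, 0.004, 0, 0, 0, -1, 0, 0, 0, 0]

```text
time_s: 21.58
tcp_pos: [0.4809, 0.2272, 0.1226]
orientation: [0.003, 0.963, 0.271, -0.008]
ft_force: [-14.4, -6.1, 6.1]
width: 0.0003
gripper_force: 8.1
```

```bash
python3 pu.py; python3 -c "
from h import *
cv2.imwrite('pics/wp.png',viewer.get_image('wrist')[0:300,80:480])"
```

```text
t 21.5833 along 70.2 lat 0.15541760005888944 F -15.427159421541393 [-14.4  -6.1   6.1] z 0.1226210717700641
```

View pics/wp.png

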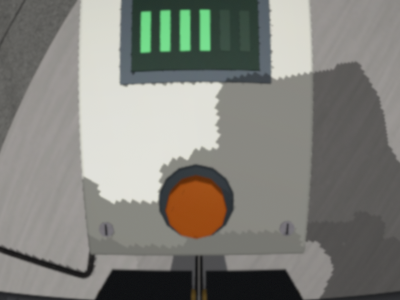

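The tray front is flush under the case front, with the push steady at 15.4 N. I'll ease off slowly and watch whether the tray follows.

Request:
apply_moves:
  series: [-1, -0.01, 0, 0.001, 0, -1, -0.01, 0, 0.001, 0, -1, -0.01, 0, 0.001, 0, -1, -0.01, 0, 0.001, 0, -1, 0, 0, 0, 0]

```text
time_s: 22.05
tcp_pos: [0.4794, 0.2262, 0.1226]
orientation: [0.001, 0.963, 0.271, -0.004]
ft_force: [-7.6, -2.7, 0.1]
width: 0.0005
gripper_force: 4.2
```

```bash
python3 pu.py
```

```text
t 22.05 along 68.4 lat 0.2156040789223837 F -7.870417393959886 [-7.6 -2.7  0.1] z 0.12263823547518458
```

Request:
apply_moves:
  series: [-1, -0.007, 0, 0, 0, -1, -0.007, 0, 0, 0, -1, 0, 0, 0, 0]

```text
time_s: 22.3
tcp_pos: [0.4789, 0.2258, 0.1227]
orientation: [0.001, 0.963, 0.271, -0.002]
ft_force: [-5.6, -0.7, -3.8]
width: 0.0007
gripper_force: 2.8
```

```bash
python3 pu.py
```

```text
t 22.3 along 67.8 lat 0.24429610913019595 F -5.179782672939802 [-5.6 -0.7 -3.8] z 0.12273063719213838
```

Request:
apply_moves:
  series: [-1, -0.01, 0, 0, 0, -1, -0.01, 0, 0, 0, -1, -0.01, 0, 0, 0, -1, 0, 0, 0, 0]

```text
time_s: 22.63
tcp_pos: [0.4775, 0.2246, 0.1239]
orientation: [-0.0, 0.963, 0.271, 0.001]
ft_force: [-1.2, 0.2, -1.4]
width: 0.0001
gripper_force: 0.9
```

```bash
python3 pu.py
```

```text
t 22.6333 along 66.0 lat 0.5441398644466938 F -0.9021034305213158 [-1.2  0.2 -1.4] z 0.12392603703067928
```

Request:
apply_moves:
  series: [-1, -0.02, 0, 0, 0, -1, -0.05, 0, 0, 0, -1, -0.1, 0, 0, 0, -1, -0.15, 0, -0.05, 0, -1, -0.15, 0, -0.15, 0, -1, -0.1, 0, -0.2, 0, -1, -0.05, 0, -0.2, 0, -1, 0, 0, -0.2, 0, -1, 0, 0, 0, 0, -1, 0, 0, 0, 0]

```text
time_s: 23.47
tcp_pos: [0.3985, 0.1763, 0.2455]
orientation: [-0.0, 0.963, 0.27, 0.003]
ft_force: [-1.0, 0.2, 0.0]
width: 0.0008
gripper_force: 0.0
```

```bash
python3 -c "
from h import *
s=todo(.42,.1,.25)
a=viewer.get_image('wrist')[0:300,80:380]; b=viewer.get_image('top'); b=cv2.resize(b[150:300,90:240],(450,450)); a=cv2.resize(a,(450,450))
cv2.imwrite('pics/fin.png',cv2.resize(np.hstack([a,b]),(800,400)))"
```

```text
t 23.47 tcp [0.3985 0.1763 0.2455] yaw 31.38 tilt [0.0058 0.0025] F [-1.   0.2  0. ] w 0.0008
need [-0.142  0.509 -0.031] dist 0.079 turn None
```

View pics/fin.png

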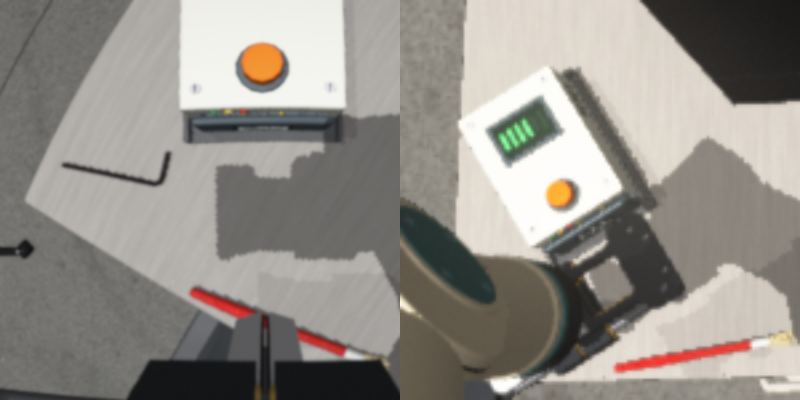

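The tray is shut at (262,125), the button is up at (262,62), and the robot is clear of everything. Handing in.

```bash
python3 -c "
from rig import job; print(job.sign_off())"
```

```text
the job is handed in; nothing more can be done
None
```

The job is handed in: I pressed the release, laid the battery in the nest, and pushed the tray home. It stayed shut after I let go, and the push along the tray read about 15 N at most.

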